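Push a new exhaust filter into the vacuum pump's push-fit port

TASK

Fit the new exhaust filter to the vacuum pump: take the short, stout filter out of the holder and push its stem straight down into the pump's empty push-fit port, past the seal until it bottoms firmly on the tube stop, without ramming it. Then tug it gently back so that the black collet ring rises and locks, let go, and leave the filter standing in the port and everything else as it was.

Things in the scene. Friction and masses are not known exactly. Their poses are not given: they have to be found in the camera images.
- filter: the filter to fit: white ribbed capsule with grey end caps, 44 mm wide, stouter than the slim one, taller than the flat one. Origin at the stem's lower end, on the axis; z up along the axis. Rigid stem 16 mm wide from 0 to 42 mm (square end, 1.2 mm chamfer), body 44 mm wide from 42 to 100 mm, stub 12 mm wide to 110 mm. About 90 g. Starts in a holder hole, stem down, body on its top
- holder: grey plastic block, 90 x 240 x 50 mm tall, fixed, with three 19 mm holes in a row along its y axis, 80 mm apart, one spare filter in each, in any order. Origin at the centre of its underside
- port (a point): nominal centre of the mouth of the pump's empty push-fit port, 120 mm above the bench: an upright steel fitting 30 mm wide with a flat black collet ring 26 mm wide on top, bore 17.2 mm. The fitting sits off this nominal point by up to 3.5 mm in x and in y of the pump (held stiffly, it shifts only under some 12 N sideways), so the true bore must be found by feel or eye
- seat: the tube stop deep in the port, out of sight. This origin is on the nominal axis at deck height (35 mm below the mouth), but the hard face on which the stem bottoms is 23 to 31 mm below the mouth, different each time and not measured: feel for it. Bottomed means bearing on it with more than 4 N; over 32 N is ramming
- collet (a joint): how far the black collet ring has risen: 0 (down) to 0.0025 m (stop). Its teeth bite the stem when it is pulled, so the ring rises, along with the stem, when the bottomed stem is pulled up with about 5 to 9 N, and stays up. Pulling on much harder would drag the stem out
- slim: spare filter of another size, not to be used: body 31 mm in diameter, 66 mm tall, stem 10 mm in diameter, 42 mm long; origin at the stem's lower end; stands in the holder
- disc: spare filter of another size, not to be used: flat body 56 mm in diameter, 30 mm tall, stem 10 mm in diameter, 42 mm long; origin at the stem's lower end; stands in the holder
- pump: diaphragm vacuum pump, 170 x 300 mm, fixed. Origin at the centre of its underside. The aluminium pump head is at its +y end (flat deck 85 mm up) and carries two ports: the empty one (port) and, 67 mm from it, one shut with a grey plug (top 132 mm up). The motor with a black box on top (146 mm up) is at its -y end
- beaker: glass beaker, 68 mm in diameter, 85 mm tall, bystander; origin under its centre
- bottle: white bottle, 72 mm in diameter, 170 mm tall, bystander; origin under its centre
- pen: white marker pen with black cap, 135 mm long, 12 mm thick, lying on the bench, bystander; origin under its middle
- seal (a point): nominal place of the rubber seal inside the port, 15 mm below the mouth. Going in, the stem's end meets the collet teeth 7 to 10 mm below the mouth (about 5 N), then the seal at 13 to 16 mm (8 to 17 N to get past), then slides on at 4 to 11 N until it hits the hard tube stop
Not all that is in view belongs to the job. Leave any purple or red look-alike of the filter alone.

How it is judged:
On the way, in this order (a step that is already met when the one before it is completed fails the run):
1. the stem, in the port, bears on the tube stop with more than 4 N (contact force between filter and seat above 4 N and horizontal distance between filter and port below 0.0075 m), for 0.15 s.
2. the stem is tugged back: the collet ring has risen more than 1.5 mm with the stem still at least 18.5 mm deep (value of joint collet above 0.0015 m and z of filter in the frame of port below -0.0185 m), for 0.1 s.
At the end, for the whole second after the job is handed in: the filter, let go and at rest, stands upright (within 0.12 rad) in the port, its stem's end at least 18.5 mm below the mouth's nominal level and within 7.5 mm of the nominal axis, with the collet ring up by more than 1 mm (value of joint collet above 0.001 m and z of filter in the frame of port below -0.0185 m and horizontal distance between filter and port below 0.0075 m and angle between filter's own z axis and vertical below 0.12 rad and linear speed of filter below 0.01 m/s); the robot touches nothing.
It fails at once if the stem is rammed onto the tube stop (more than 32 N) (contact force between filter and seat above 32 N).
It fails at once if the stem's end, not yet in the bore, is pressed hard on the collet ring (more than 40 N) (contact force between filter and collet above 40 N and z of filter in the frame of port above -0.005 m).
It fails at once if another filter is moved by more than 20 mm (distance of any of slim, disc from where it was at the start of the episode above 0.02 m).
It fails at once if the beaker, the bottle or the pen is moved by more than 30 mm (distance of any of beaker, bottle, pen from where it was at the start of the episode above 0.03 m).
It also fails if it takes over 67 s, if anything falls off the work surface, if the arm or the gripper's body presses on something with over 40 N, if the wrist force passes 120 N, or if a joint passes its speed limit or range.

ROBOT

A 6-joint arm with a two-finger parallel gripper is mounted at the origin on the work surface. World frame = base frame: x ahead of the robot, y to its left, z up, the work surface at z = 0. Lengths are in m, angles in rad, forces in N, time in s.
With the tool pointing down it reaches from about 0.4 to 0.825 m from the base axis. Payload 7 kg.
Tool frame: the origin (TCP) lies midway between the tips of the shut fingers; the grasp point (between the pads) lies 19 mm behind it; z points along the fingers, y is the direction in which the jaws open and shut (so a half turn about z gives the same grasp; the last joint's range is limited). The gripper opens to 85 mm and grips with 20 to 120 N. Pads are 22 mm wide; open, the fingers measure 114 mm over their backs; the gripper's body (76 mm by 85 mm) begins 54 mm behind the grasp point. The pads swing forward as they close: fully open they stand 13 mm farther back than shut.
Start: joints at [1.576, 0.359, 0.012, 0, -1.224, -0.288], TCP at [0.188, 0.648, 0.231] pointing down, gripper open.
Joint ranges: [-3.07, 3.07], [-1.43, 2.12], [-1.02, 1.25], [-3.03, 1.67], [-3.05, -0], [-3.03, 3.03]. Speed limits (rad/s): [2.39, 2.39, 3.01, 3.14, 3.14, 3.14].

INTERFACE

Orientations are given as [roll, pitch, yaw] about the fixed x, y, z axes, in that order (R = Rz(yaw) Ry(pitch) Rx(roll)).
In Python, from station import arm gives the robot as it stands.
- The arm moves only by the tool servo_tool, never from a script. Its arguments are lists of equal length, an entry for each row: "delta_pos": the shift along the tool's x, y, z in mm, a list of three; "yaw": the turn about the tool's z in rad; "hand": the opening in per cent of the stroke, from 0 (shut) to 100 (fully open). In form: {"delta_pos": [[dx, dy, dz], ...], "yaw": [yaw, ...], "hand": [hand, ...]}. A call has 1 to 8 rows; each row shifts and turns the commanded pose from where the row before left it, along the tool's axes as they then stand; what a row does not reach is not made up. A row lasts 1/12 s, in which the tool goes at most 41.7 mm and 7.16 degrees, less where a joint would pass 70% of its speed; a pose out of reach is approached as far as the arm can. A call with a gripper value outside its range is refused whole. The fingers move at their own pace and stop on an object; the grip force is fixed at half the most. Time passes only in rows, so rows that do not move let the fingers close. It gives the time, the measured TCP pose, the force and the opening at its end, in the units of the state.
- arm.state(): the state, without advancing time (a new reading comes with each control period).
- arm.get_image(name): name is "scene" or "side" or "wrist"; returns the picture (480x640x3 uint8, blue, green, red); there is no depth.
- arm.get_calibration(name): a dict with "vfov" (degrees; the focal length in pixels is half the picture's height over the tangent of half this angle, whatever the lens; pixels are square), "cx", "cy" (the principal point, pixels), "D" ([k1, k2, p1, p2, k3] as OpenCV has them; the pictures are not rectified), "R" (3x3) and "t" (3): a world point X has camera coordinates R X + t; the wrist camera has in their place "tool_from_camera" (4x4, takes a point from camera to tool coordinates, whose origin is the TCP and whose axes are the flange's). Camera axes: x right, y down, z forward; pixel columns grow to the right and rows downward; lengths in m; the calibration is good to about 2 mm. A picture is of the moment at which its call begins: read the wrist's pose just before it. get_calibration takes no time and is no camera call.
- arm.finish_job(): hands the job in, once; it reports no verdict.
The state is a dict: "time_s": time; "q": joint angles; "dq": joint speeds; "joint_efforts": joint torques, N m; "ee_pos": TCP position; "tool_rot": TCP orientation; "contact_force": force on the tool from outside, world axes, zero at the start; "wrist_torque": the same for the moment, N m; "gripper_width": finger opening in m.
Only numpy, scipy, OpenCV 4.12 (cv2) and the standard library are available. Lean on these libraries where they do the work, as an engineer would, in place of code of your own. Each camera call takes 0.05 s, during which the arm holds its last target.

## Working session

There is one attempt and no reset: what is moved stays moved. The work goes in short steps, Python scripts to look and compute and a tool call to move; the robot and the scene stay as the last step left them, time stands still between calls to the robot, and variables do not carry over. Pictures are saved under pics/ and viewed, and the job is handed in when it is done.

Besides the shell and the picture viewer there is one more tool, called after "Emit:" as name([rows], argument=value, ...), one row to a line, values as JSON. servo_tool: Moves the arm, as the interface text tells. Its arguments: {"type":"object","properties":{"delta_pos":{"type":"array"},"yaw":{"type":"array"},"hand":{"type":"array"}},"required":["delta_pos","yaw","hand"]}

```bash
mkdir -p pics; ls; cat > h.py <<'E'
import numpy as np, cv2
from station import arm
from scipy.spatial.transform import Rotation as Ro
def cal(n):
    c=arm.get_calibration(n); f=240/np.tan(np.radians(c['vfov'])/2)
    K=np.array([[f,0,c['cx']],[0,f,c['cy']],[0,0,1.]])
    return c,K,np.array(c['D'],float)
def pose(n,st=None):
    c,K,D=cal(n)
    if n!='wrist': return np.array(c['R']),np.array(c['t']),K,D
    T=np.eye(4);T[:3,:3]=Ro.from_euler('xyz',st['tool_rot']).as_matrix();T[:3,3]=st['ee_pos']
    M=np.linalg.inv(T@np.array(c['tool_from_camera'])); return M[:3,:3],M[:3,3],K,D
def ray(n,uv,st=None):
    R,t,K,D=pose(n,st); p=cv2.undistortPoints(np.array([[uv]],float),K,D)[0,0]
    d=R.T@np.array([p[0],p[1],1]); return -R.T@t,d/np.linalg.norm(d)
def onz(n,uv,z,st=None):
    o,d=ray(n,uv,st); return o+d*(z-o[2])/d[2]
def proj(n,X,st=None):
    R,t,K,D=pose(n,st); return cv2.projectPoints(np.array(X,float).reshape(-1,3),cv2.Rodrigues(R)[0],t,K,D)[0][:,0]
E
python3 - <<'E'
from h import *
st=arm.state(); print(st)
for n in ['scene','side','wrist']:
    cv2.imwrite(f'pics/{n}0.png',arm.get_image(n))
    c=arm.get_calibration(n); print(n,c)
E
```

```text
pics
{'time_s': 0.0, 'q': array([ 1.57607474e+00,  3.59391191e-01,  1.10698078e-02, -3.56402776e-04,
       -1.22410812e+00, -2.88056637e-01]), 'dq': array([-0.00023539, -0.00224317,  0.00049753, -0.00106796, -0.00047529,
       -0.0005695 ]), 'joint_efforts': array([ 2.24333256e-03, -5.83327961e+01,  2.93428856e+01,  6.93677634e+00,
       -5.71910001e-03,  1.71213247e-05]), 'ee_pos': array([0.18825859, 0.64771452, 0.23036454]), 'tool_rot': array([ 3.13993158e+00, -1.42775763e-04, -2.82899474e-01]), 'contact_force': array([0.79552911, 0.3867728 , 0.7576185 ]), 'wrist_torque': array([ 0.08730171,  0.05401171, -0.001803  ]), 'gripper_width': 0.08547251392397903}
scene {'vfov': 51.00592384085074, 'cx': 309.56597907137893, 'cy': 244.15037376323116, 'D': array([-0.03838634,  0.        ,  0.        ,  0.        ,  0.        ]), 'R': array([[ 0.40431453,  0.91459405, -0.0068913 ],
       [ 0.64316971, -0.28966682, -0.70882005],
       [-0.65027878,  0.28215397, -0.70535569]]), 't': array([-0.29537697, -0.33497408,  1.38701203])}
side {'vfov': 54.48094405075552, 'cx': 309.99170955221837, 'cy': 236.5635260508349, 'D': array([0.03912707, 0.        , 0.        , 0.        , 0.        ]), 'R': array([[ 0.90330885, -0.42859361,  0.01845628],
       [-0.23794901, -0.53637358, -0.80974296],
       [ 0.35695012,  0.72705633, -0.58649442]]), 't': array([-0.53389967,  0.25555697,  0.63563416])}
wrist {'vfov': 71.25148723367968, 'cx': 322.45070111347644, 'cy': 239.57672421088085, 'D': array([-0.06045233,  0.        ,  0.        ,  0.        ,  0.        ]), 'tool_from_camera': array([[-4.72051188e-04, -9.58133109e-01, -2.86322760e-01,
         7.32146938e-02],
       [ 9.99999440e-01, -7.23549518e-04,  7.72575065e-04,
        -1.41812142e-04],
       [-9.47398444e-04, -2.86322235e-01,  9.58132914e-01,
        -1.42544332e-01],
       [ 0.00000000e+00,  0.00000000e+00,  0.00000000e+00,
         1.00000000e+00]])}
```

View pics/scene0.png

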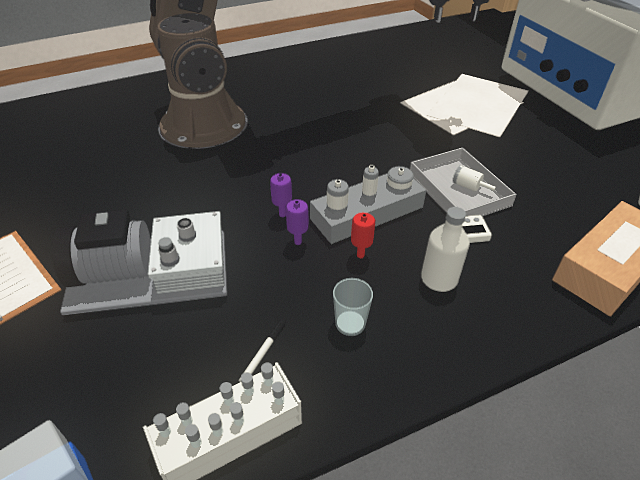

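View pics/side0.png

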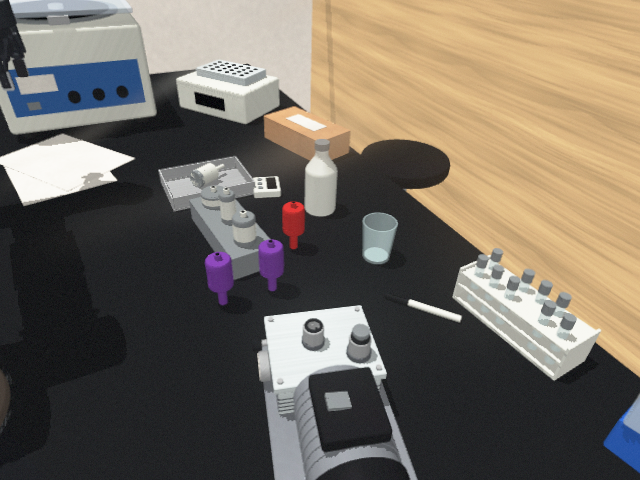

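View pics/wrist0.png

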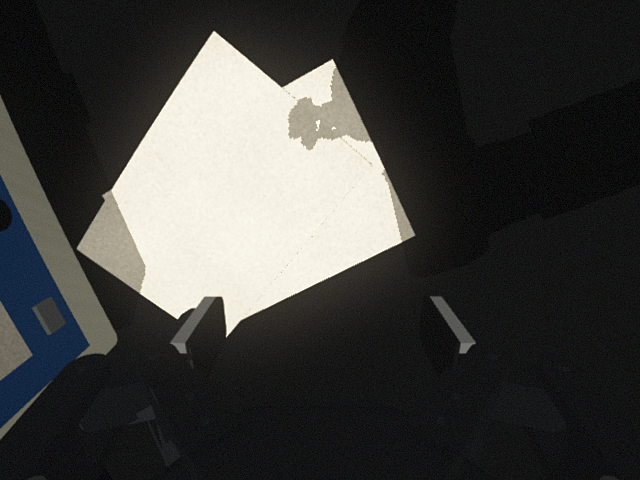

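Candidates for the filter in the scene view:
- (338,193): white, in the holder, widest apart from the flat one.
- (370,180): slim, in the holder.
- (400,180): flat disc, in the holder.
- (467,180): white one lying in the tray, not in the holder.
- Purple at (281,190) and (297,217), red at (363,232): look-alikes.

The one at (338,193) fits the description. I'll confirm it in an enlarged crop.

```bash
python3 - <<'E'
from h import *
a=cv2.imread('pics/scene0.png'); b=cv2.imread('pics/side0.png')
A=cv2.resize(a[150:270,260:460],None,fx=4,fy=4,interpolation=cv2.INTER_CUBIC)
B=cv2.resize(b[170:290,180:380],None,fx=4,fy=4,interpolation=cv2.INTER_CUBIC)
C=cv2.resize(a[200:320,50:250],None,fx=4,fy=4,interpolation=cv2.INTER_CUBIC)
D=cv2.resize(b[290:410,240:440],None,fx=4,fy=4,interpolation=cv2.INTER_CUBIC)
cv2.imwrite('pics/cA.png',A);cv2.imwrite('pics/cB.png',B);cv2.imwrite('pics/cC.png',C);cv2.imwrite('pics/cD.png',D)
E
```

```text
(no output)
```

View pics/cA.png

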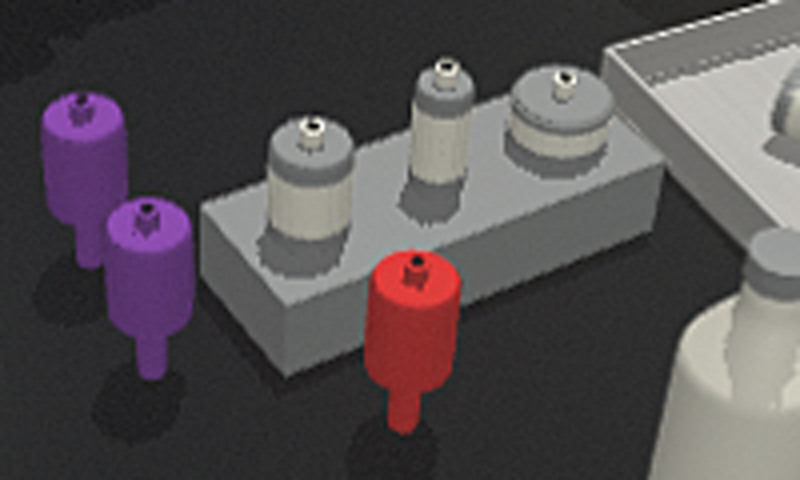

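View pics/cB.png

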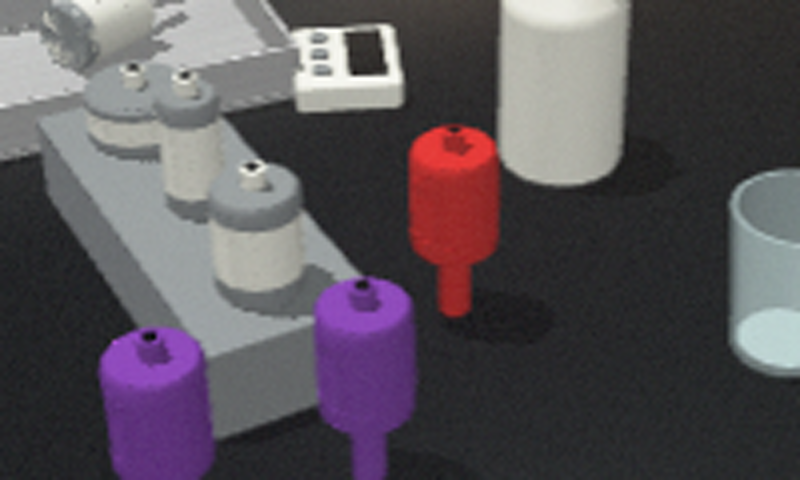

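View pics/cC.png

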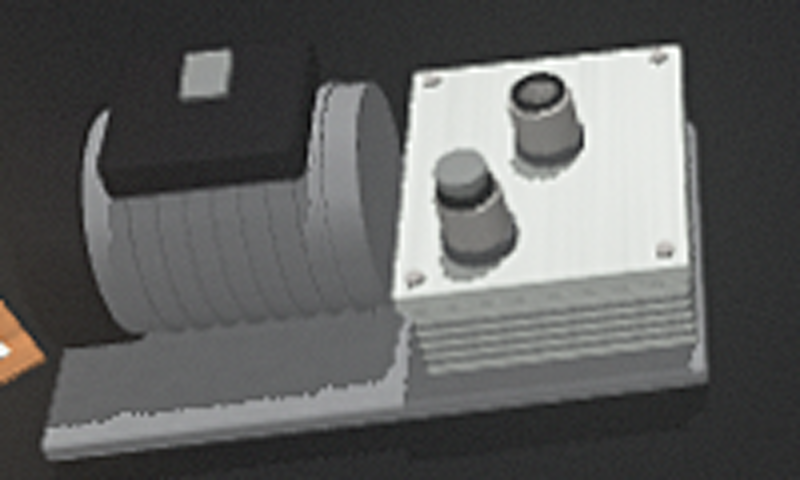

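View pics/cD.png

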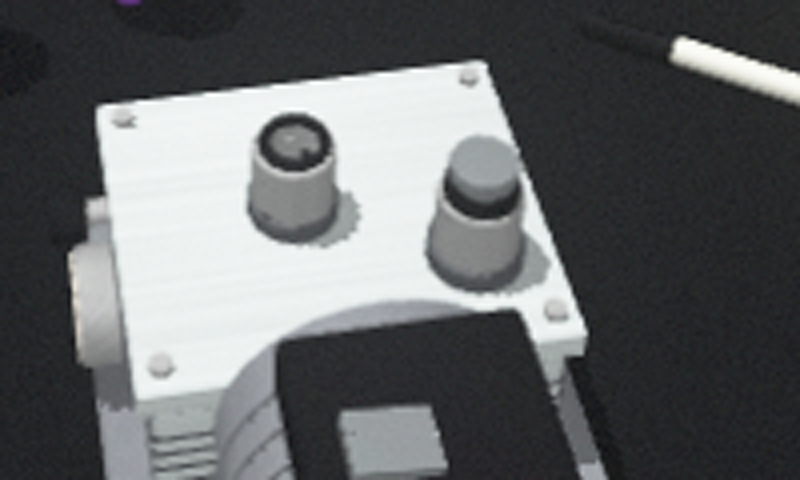

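```bash
python3 - <<'E'
from h import *
def m(c0,uv): return [c0[0]+(uv[0]+.5)/4-.5, c0[1]+(uv[1]+.5)/4-.5]
A=(260,150);B=(180,170);C=(50,200);D=(240,290)
def two(n,a,b,z):
    pa=onz('scene',a,z);pb=onz('side',b,z)
    o1,d1=ray('scene',a);o2,d2=ray('side',b)
    s=np.linalg.lstsq(np.c_[d1,-d2],o2-o1,rcond=None)[0]
    X=(o1+d1*s[0]+o2+d2*s[1])/2
    print(n,'plane',pa[:2].round(4),pb[:2].round(4),'tri',X.round(4))
two('filter stub',m(A,(314,121)),m(B,(252,167)),.118)
two('slim stub',m(A,(448,65)),m(B,(183,76)),.126)
two('disc stub',m(A,(567,76)),m(B,(133,70)),.09)
two('purple1',m(A,(82,100)),m(B,(150,336)),.11)
two('purple2',m(A,(147,207)),m(B,(362,285)),.11)
two('red',m(A,(417,260)),m(B,(455,131)),.11)
two('port',m(C,(539,92)),m(D,(294,143)),.12)
two('plug',m(C,(463,166)),m(D,(484,163)),.132)
two('holder c',m(A,(285,303)),m(B,(368,308)),.05)
two('deck far',m(C,(682,45)),m(D,(101,104)),.085)
two('deck far2',m(C,(690,270)),m(D,(485,62)),.085)
two('deck near',m(C,(396,297)),m(D,(586,330)),.085)
for n,u in [('beaker',(350,325)),('bottle',(442,275))]: print(n,onz('scene',u,0))
E
```

```text
filter stub plane [0.5206 0.1564] [0.5232 0.1532] tri [0.5229 0.1546 0.1186]
slim stub plane [0.5161 0.2347] [0.5154 0.2327] tri [0.5157 0.2348 0.1252]
disc stub plane [0.5089 0.3149] [0.5086 0.3103] tri [0.509  0.3145 0.0889]
purple1 plane [0.4463 0.0601] [0.4467 0.0595] tri [0.4466 0.0599 0.11  ]
purple2 plane [0.539  0.0575] [0.5397 0.0571] tri [0.5396 0.0572 0.1102]
red plane [0.627  0.1584] [0.6272 0.1564] tri [0.6274 0.1579 0.1097]
port plane [ 0.521  -0.1572] [ 0.5177 -0.1593] tri [ 0.5186 -0.1572  0.1178]
plug plane [ 0.5681 -0.2001] [ 0.5655 -0.203 ] tri [ 0.5665 -0.2006  0.13  ]
holder c plane [0.5703 0.1182] [0.5635 0.1151] tri [0.5656 0.1206 0.0454]
deck far plane [ 0.4758 -0.0804] [ 0.4757 -0.0825] tri [ 0.4758 -0.0809  0.0843]
deck far2 plane [ 0.6232 -0.1208] [ 0.6178 -0.1224] tri [ 0.6198 -0.12    0.0817]
deck near plane [ 0.5858 -0.2435] [ 0.5845 -0.2442] tri [ 0.585  -0.2436  0.0841]
beaker [0.77341896 0.06033612 0.        ]
bottle [0.74080274 0.27952859 0.        ]
```

Confirmed: in the crops, the stout white capsule at the holder's near end is the only one that is tall and 44 mm wide. The holder spacing is about 80 mm, as given. I'll turn the jaws across the holder row and go above it.

Emit:
servo_tool([
  [0, 0, 0],
  [0, 0, 0],
  [0, 0, 0],
  [0, 0, 0],
  [0, 0, 0],
  [0, 0, 0],
  [0, 0, 0],
  [0, 0, 0],
], yaw=[0.12, 0.12, 0.12, 0.12, 0.12, 0.12, 0.12, 0.12], hand=[100, 100, 100, 100, 100, 100, 100, 100])

```text
time_s: 0.82
ee_pos: [0.1883, 0.648, 0.2309]
tool_rot: [3.141, -0.001, -1.249]
contact_force: [0.3, 0.1, 1.5]
gripper_width: 0.0855
```

Emit:
servo_tool([
  [0, 0, 0],
  [0, 0, 0],
  [32, -18, 0],
  [32, -18, 0],
  [32, -18, 0],
  [32, -18, 0],
  [32, -18, 0],
  [32, -18, 0],
], yaw=[0.12, 0.12, 0, 0, 0, 0, 0, 0], hand=[100, 100, 100, 100, 100, 100, 100, 100])

```text
time_s: 1.48
ee_pos: [0.3134, 0.4647, 0.2311]
tool_rot: [3.141, -0.0, -1.483]
contact_force: [0.9, 1.7, -0.5]
gripper_width: 0.0853
```

Emit:
servo_tool([
  [32, -18, 0],
  [32, -18, 0],
  [32, -18, 0],
  [32, -18, 0],
  [32, -18, 0],
  [32, -18, 0],
  [32, -18, 0],
  [32, -18, 0],
], yaw=[0, 0, 0, 0, 0, 0, 0, 0], hand=[100, 100, 100, 100, 100, 100, 100, 100])

```text
time_s: 2.15
ee_pos: [0.4793, 0.2224, 0.2314]
tool_rot: [-3.141, 0.0, -1.483]
contact_force: [0.2, 1.3, -0.2]
gripper_width: 0.0859
```

Emit:
servo_tool([
  [0, 0, 0],
  [0, 0, 0],
], yaw=[0, 0], hand=[100, 100])

```text
time_s: 2.32
ee_pos: [0.4794, 0.2222, 0.231]
tool_rot: [3.141, -0.0, -1.487]
contact_force: [-0.9, -0.1, -0.2]
gripper_width: 0.0852
```

Emit:
servo_tool([
  [35, -18, 0],
  [35, -18, 0],
  [0, 0, 0],
  [0, 0, 0],
], yaw=[0, 0, 0, 0], hand=[100, 100, 100, 100])

```text
time_s: 2.65
ee_pos: [0.521, 0.1568, 0.2309]
tool_rot: [3.141, -0.0, -1.485]
contact_force: [-0.8, 0.6, 0.8]
gripper_width: 0.0852
```

```bash
python3 - <<'E'
from h import *
st=arm.state(); im=arm.get_image('wrist'); cv2.imwrite('pics/w1.png',im)
np.save('w1.npy',[st['ee_pos'],st['tool_rot']]); print(st['ee_pos'],st['tool_rot'])
print(proj('wrist',[[.5229,.1546,.118]],st))
E
```

```text
[0.52100364 0.15680535 0.2309293 ] [ 3.14096874e+00 -2.31654288e-04 -1.48487237e+00]
[[320.58938555 232.83833406]]
```

View pics/w1.png

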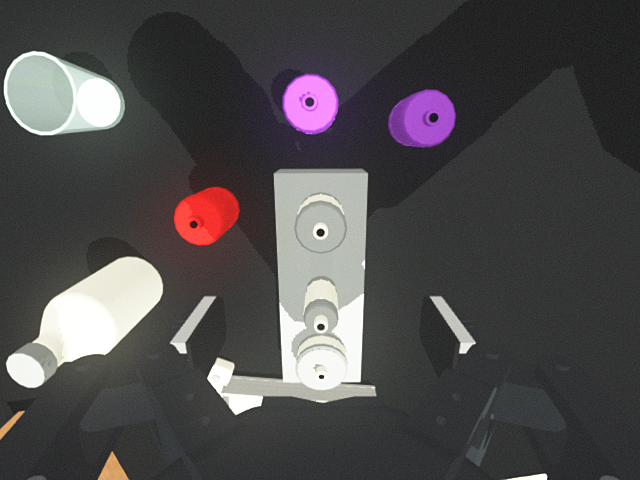

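The wrist view shows the filter's stub at (320,232), where the two fixed cameras put it (predicted 320.6,232.8). The fingers are clear of the red and purple ones, so I'll descend.

Emit:
servo_tool([
  [2, -2, 20],
  [0, 0, 25],
  [0, 0, 25],
  [0, 0, 25],
  [0, 0, 25],
  [0, 0, 25],
  [0, 0, 20],
  [0, 0, 0],
], yaw=[0, 0, 0, 0, 0, 0, 0, 0], hand=[100, 100, 100, 100, 100, 100, 100, 100])

```text
time_s: 3.37
ee_pos: [0.5199, 0.1558, 0.0625]
tool_rot: [3.136, -0.003, -1.481]
contact_force: [0.1, -1.0, 0.1]
gripper_width: 0.0854
```

Emit:
servo_tool([
  [0, 0, 0],
  [0, 0, 0],
  [0, 0, 0],
  [0, 0, 0],
  [0, 0, 0],
  [0, 0, 0],
  [0, 0, 0],
  [0, 0, 0],
], yaw=[0, 0, 0, 0, 0, 0, 0, 0], hand=[80, 60, 50, 40, 20, 0, 0, 0])

```text
time_s: 4.03
ee_pos: [0.5239, 0.1566, 0.0682]
tool_rot: [-3.139, 0.002, -1.483]
contact_force: [-1.9, 2.2, 6.8]
gripper_width: 0.0426
```

Emit:
servo_tool([
  [0, 0, 0],
  [0, 0, 0],
  [0, 0, 0],
], yaw=[0, 0, 0], hand=[0, 0, 0])

```text
time_s: 4.28
ee_pos: [0.5239, 0.1566, 0.0681]
tool_rot: [-3.139, 0.002, -1.483]
contact_force: [-2.0, 2.2, 5.7]
gripper_width: 0.0424
```

Emit:
servo_tool([
  [0, 0, -5],
  [0, 0, -10],
  [0, 0, -15],
  [0, 0, -25],
  [0, 0, -25],
  [0, 0, -25],
  [0, 0, -25],
  [0, 0, -15],
], yaw=[0, 0, 0, 0, 0, 0, 0, 0], hand=[0, 0, 0, 0, 0, 0, 0, 0])

```text
time_s: 4.95
ee_pos: [0.5237, 0.1558, 0.2154]
tool_rot: [-3.138, 0.001, -1.483]
contact_force: [-0.3, 0.9, -0.5]
gripper_width: 0.0427
```

Emit:
servo_tool([
  [0, 0, 0],
  [0, 0, 0],
], yaw=[0, 0], hand=[0, 0])

```text
time_s: 5.12
ee_pos: [0.5231, 0.1558, 0.2129]
tool_rot: [-3.139, 0.002, -1.483]
contact_force: [0.2, -0.1, -1.6]
gripper_width: 0.0432
```

```bash
python3 - <<'E'
from h import *
st=arm.state(); im=arm.get_image('side'); cv2.imwrite('pics/s2.png',im[60:360,100:500].repeat(2,0).repeat(2,1))
cv2.imwrite('pics/w2.png',arm.get_image('wrist'))
print(st['ee_pos'],st['tool_rot'],st['contact_force'],st['wrist_torque'],st['gripper_width'])
E
```

```text
[0.52313667 0.15578729 0.21291193] [-3.13930491e+00  1.62844532e-03 -1.48306761e+00] [ 0.17227523 -0.13964545 -1.60709869] [-0.03877357  0.03517638 -0.03883179] 0.04317378686081739
```

View pics/s2.png

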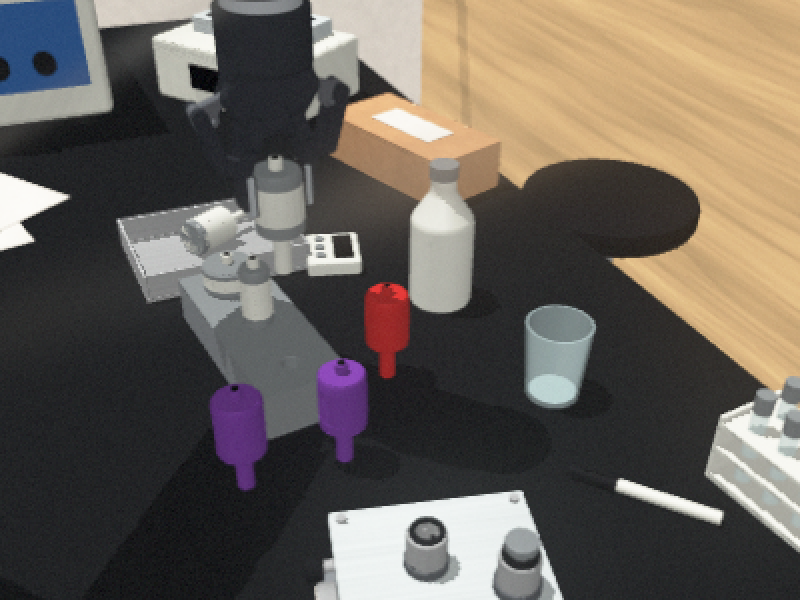

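View pics/w2.png

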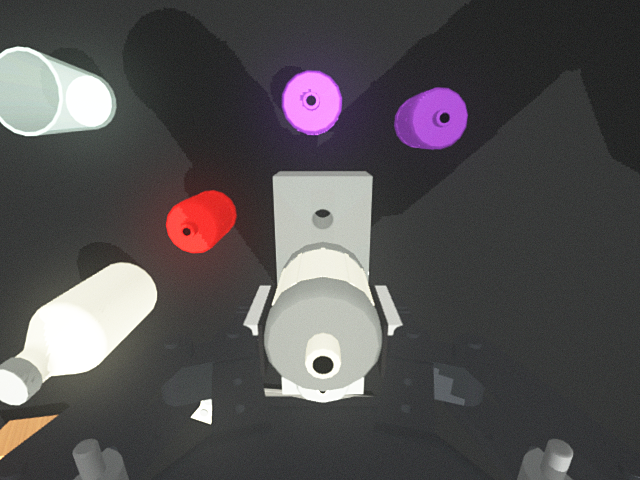

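The filter is held upright and the holder hole is empty; the neighbours haven't moved. In the wrist view the stub hole is at (322,364). I'll carry it towards the port and stop about 90 mm short to take a wrist view.

Emit:
servo_tool([
  [10, 1, -8],
  [30, 3, -8],
  [36, 4, 0],
  [36, 4, 0],
  [36, 4, 0],
  [36, 4, 0],
  [30, 3, 0],
  [10, 1, 0],
], yaw=[0, 0, 0, 0, 0, 0, 0, 0], hand=[0, 0, 0, 0, 0, 0, 0, 0])

```text
time_s: 5.88
ee_pos: [0.5175, -0.0733, 0.2268]
tool_rot: [3.139, -0.001, -1.485]
contact_force: [-0.5, 0.6, -0.9]
gripper_width: 0.0429
```

Emit:
servo_tool([
  [0, 0, 0],
  [0, 0, 0],
  [0, 0, 0],
], yaw=[0, 0, 0], hand=[0, 0, 0])

```text
time_s: 6.13
ee_pos: [0.5185, -0.0694, 0.227]
tool_rot: [3.141, 0.0, -1.483]
contact_force: [0.7, 0.3, -0.7]
gripper_width: 0.0428
```

```bash
python3 - <<'E'
from h import *
st=arm.state(); im=arm.get_image('wrist'); cv2.imwrite('pics/w3.png',im)
np.save('w3.npy',[st['ee_pos'],st['tool_rot']])
print(st['ee_pos'],st['tool_rot'],st['contact_force'],st['wrist_torque'],st['gripper_width'])
print(proj('wrist',[[.5186,-.1572,.12],[.5666,-.2006,.132]],st))
print('stub', onz('wrist',(322.5,364.5),st['ee_pos'][2]+.05,st)-st['ee_pos'])
E
```

```text
[ 0.51853929 -0.06937105  0.22701467] [ 3.14081187e+00  3.77120654e-06 -1.48295525e+00] [ 0.6508315   0.25259896 -0.69408776] [ 0.03562086 -0.02194312 -0.01594096] 0.04278813468790036
[[333.50123405 119.05063199]
 [266.07189324  41.41857974]]
stub [ 0.00050636 -0.00263333  0.05      ]
```

View pics/w3.png

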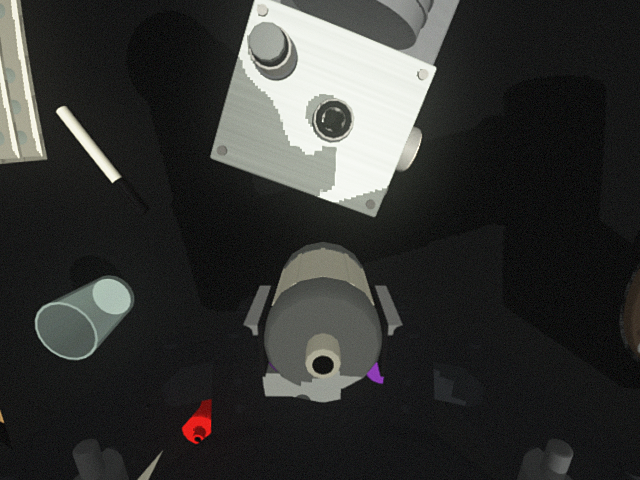

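```bash
python3 - <<'E'
from h import *
im=cv2.imread('pics/w3.png'); c=im[80:160,290:380]
cv2.imwrite('pics/w3c.png',cv2.resize(c,None,fx=7,fy=7,interpolation=cv2.INTER_CUBIC))
E
```

```text
(no output)
```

View pics/w3c.png

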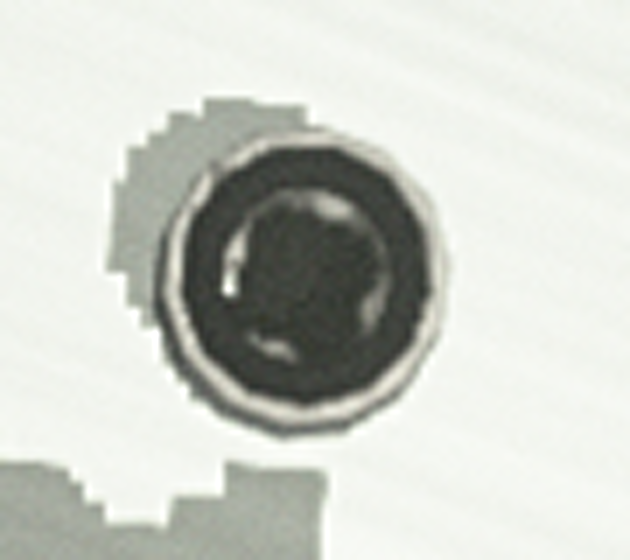

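The ring centre is at (333.4,118.5) in the wrist view; the scene/side triangulation predicted (333.5,119.1). I'll hover the stem about 8 mm above the mouth and check both against each other in the fixed views.

Emit:
servo_tool([
  [15, 1.5, 0],
  [30, 2.5, 0],
  [25, 2, 0],
  [12, 1.5, 8],
  [4, 0, 10],
  [0, 0, 10],
  [0, 0, 8],
  [0, 0, 2],
], yaw=[0, 0, 0, 0, 0, 0, 0, 0], hand=[0, 0, 0, 0, 0, 0, 0, 0])

```text
time_s: 6.85
ee_pos: [0.5178, -0.1549, 0.187]
tool_rot: [3.138, 0.001, -1.482]
contact_force: [0.7, 2.0, -1.5]
gripper_width: 0.0429
```

Emit:
servo_tool([
  [0, 0, 0],
  [0, 0, 0],
  [0, 0, 0],
], yaw=[0, 0, 0], hand=[0, 0, 0])

```text
time_s: 7.1
ee_pos: [0.5193, -0.1554, 0.1898]
tool_rot: [-3.141, -0.0, -1.482]
contact_force: [0.5, -0.4, -1.3]
gripper_width: 0.0428
```

```bash
python3 - <<'E'
from h import *
st=arm.state(); a=arm.get_image('scene'); b=arm.get_image('side'); cv2.imwrite('pics/a4.png',a);cv2.imwrite('pics/b4.png',b)
print(st['ee_pos'],st['tool_rot'],st['contact_force'],st['wrist_torque'])
p=proj('scene',[.5186,-.1575,.12])[0];q=proj('side',[.5186,-.1575,.12])[0];print(p,q)
for n,i,(u,v) in [('a',a,p),('b',b,q)]:
    u,v=int(u),int(v); print(u,v)
    cv2.imwrite(f'pics/{n}4c.png',cv2.resize(i[v-60:v+30,u-50:u+50],None,fx=6,fy=6,interpolation=cv2.INTER_CUBIC))
E
```

```text
[ 0.51925445 -0.15543401  0.18981914] [-3.14076401e+00 -2.32765819e-04 -1.48187146e+00] [ 0.45960528 -0.36888007 -1.31543686] [-0.0179742   0.0561673  -0.07478188]
[183.88378472 221.87716335] [313.12992708 324.27139071]
183 221
313 324
```

View pics/a4c.png

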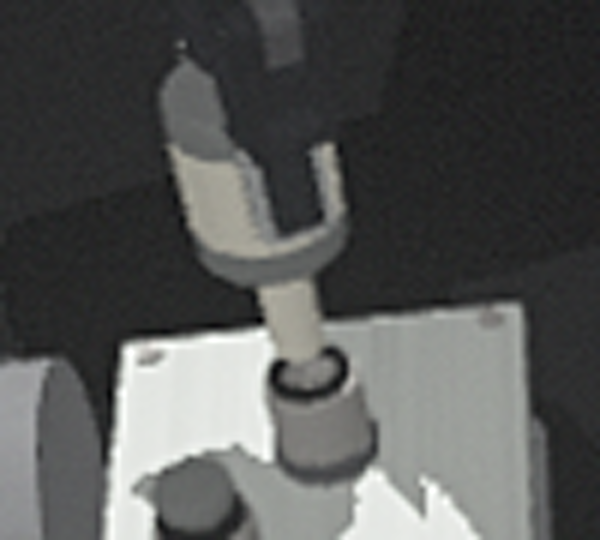

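View pics/b4c.png

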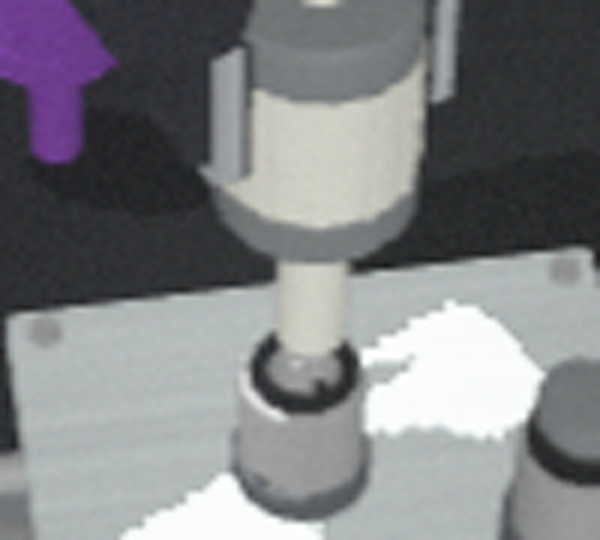

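```bash
python3 - <<'E'
from h import *
a=cv2.imread('pics/a4.png');b=cv2.imread('pics/b4.png')
for n,im,(u0,v0),rows,(l,r) in [('scene',a,(133,161),range(208,220),(170,193)),('side',b,(263,264),range(310,321),(303,327))]:
    g=im.astype(float).sum(2)/3
    print(n)
    for v in rows:
        print(v,' '.join('%3d'%x for x in g[v,l:r]))
E
```

```text
scene
208  32  39  64  79  74  78 104 117 120 132 133 149 162 154 132  78  33  38  40  40  42  44  39
209  44  35  38  35  29  59 137 168 168 165 165 161 155 150 149  94  34  37  41  41  41  39  43
210  38  41  41  45  34  27 124 165 160 162 159 158 155 152 146 101  46  34  41  43  40  40  39
211  39  41  41  42  39  29 116 157 162 161 159 159 155 151 148 109  53  37  41  40  39  39  41
212  40  44  41  39  38  31  62 138 166 161 159 159 155 152 146 117  65  35  39  39  36  37  36
213  41  44  40  40  39  35  56 134 162 162 160 158 155 152 147 144  89  31  29  32  43  46  51
214  38  37  33  32  29  23   9 116 161 159 160 158 158 154 150 142 112  96  95  92 100 108 115
215  31  43  59  67  90 101 127 146 152 160 160 160 158 154 149 140 147 169 169 162 163 162 161
216 140 151 165 174 202 214 245 210 145 158 159 160 156 155 149 142 138 153 158 155 154 154 155
217 243 243 242 241 239 235 235 211 157 151 158 160 160 156 151 147 138 148 152 154 155 152 156
218 230 230 229 230 231 227 230 238 202 153 158 160 159 155 153 149 130 115 110 136 154 156 156
219 226 227 227 228 229 227 230 238 21
[... 462 characters left out ...]

314 182 185 182 183 183 180 179 188 194 199 201 202 202 202 199 192 187 177 176 184 185 185 185 187
315 185 185 185 185 186 179 178 189 194 197 202 204 203 201 199 194 183 180 178 183 185 184 183 184
316 187 185 187 188 187 182 180 188 196 200 202 203 201 201 197 193 184 179 181 184 183 185 184 182
317 190 185 184 184 184 178 179 187 196 201 202 203 203 200 197 193 183 177 181 185 186 183 182 182
318 187 186 184 185 185 179 180 189 197 200 202 201 202 202 196 191 182 174 180 183 184 181 183 182
319 184 183 186 186 159 125 161 190 195 201 203 205 203 199 197 191 181 176 177 183 185 183 181 180
320 185 185 189 161 103  66 144 190 195 200 201 203 202 202 198 191 168 148 165 183 183 182 183 231
```

```bash
python3 - <<'E'
from h import *
E=[]
for n,f,(u,v) in [('scene','scene0',(184,222)),('side','side0',(313,325))]:
    im=cv2.imread(f'pics/{f}.png'); k=8; r=16
    g=cv2.resize(cv2.cvtColor(im,cv2.COLOR_BGR2GRAY)[v-r:v+r,u-r:u+r],None,fx=k,fy=k,interpolation=cv2.INTER_CUBIC)
    m=(g<80).astype(np.uint8)
    nl,lab,stt,cen=cv2.connectedComponentsWithStats(m)
    cs,_=cv2.findContours(m,cv2.RETR_EXTERNAL,cv2.CHAIN_APPROX_NONE)
    c=max(cs,key=cv2.contourArea); e=cv2.fitEllipse(cv2.convexHull(c))
    cen=[u-r+(e[0][0]+.5)/k-.5, v-r+(e[0][1]+.5)/k-.5]
    print(n,'ring',np.round(cen,2),'axes',np.round(np.array(e[1])/k,1),e[2],onz(n,cen,.12)); E.append(cen)
o1,d1=ray('scene',E[0]);o2,d2=ray('side',E[1])
s=np.linalg.lstsq(np.c_[d1,-d2],o2-o1,rcond=None)[0]
P=(o1+d1*s[0]+o2+d2*s[1])/2; print('port',P.round(4))
# stem: centre line points (scene (181.4,213),(181.9? ,217)); at z of the mid-stem
# each gives plane containing camera & vertical axis -> horizontal constraint
A=[];B=[]
for n,pts in [('scene',[(180.3,209),(181.3,213),(182.0,217)]),('side',[(314.6,314),(314.5,317)])]:
    for p in pts:
        o,d=ray(n,p); nrm=np.cross(d,[0,0,1]);nrm/=np.linalg.norm(nrm); A.append(nrm[:2]*(3 if n=='side' else 2));B.append(nrm[:2]@o[:2]*(3 if n=='side' else 2))
x=np.linalg.lstsq(np.array(A),np.array(B),rcond=None)[0]; print('stem axis',x.round(4), 'stem-port',(x-P[:2]).round(4))
z=.145
print(proj('scene',[[*x,.14],[*x,.15]]),proj('side',[[*x,.14],[*x,.15]]))
E
```

```text
scene ring [148.84 211.48] axes [ 10.4 133.6] 87.10706329345703 [ 0.46252337 -0.2110311   0.12      ]
side ring [313.22 325.42] axes [13.8 17.5] 92.1879653930664 [ 0.51779476 -0.1594442   0.12      ]
port [ 0.5025 -0.204   0.1595]
stem axis [ 0.5198 -0.1585] stem-port [0.0173 0.0455]
[[181.50560077 214.2426027 ]
 [180.47235122 210.05197917]] [[314.60126737 313.9858579 ]
 [314.7836963  308.59543799]]
```

```bash
python3 - <<'E'
from h import *
im=cv2.imread('pics/scene0.png');k=8;r=12;u,v=184,222
g=cv2.resize(cv2.cvtColor(im,cv2.COLOR_BGR2GRAY)[v-r:v+r,u-r:u+r],None,fx=k,fy=k,interpolation=cv2.INTER_CUBIC)
for th in (70,90,110):
    m=(g<th).astype(np.uint8)
    cs,_=cv2.findContours(m,cv2.RETR_EXTERNAL,cv2.CHAIN_APPROX_NONE)
    c=max(cs,key=cv2.contourArea); e=cv2.fitEllipse(cv2.convexHull(c)); print(th,u-r+(e[0][0]+.5)/k-.5,v-r+(e[0][1]+.5)/k-.5,np.array(e[1])/k)
def ax(ps):
    A=[];B=[]
    for n,p in ps:
        o,d=ray(n,p); q=np.cross(d,[0,0,1]);q/=np.linalg.norm(q);A.append(q[:2]);B.append(q[:2]@o[:2])
    return np.linalg.solve(A,B)
R=ax([('scene',(184.3,222.8)),('side',(313.22,325.42))]);S=ax([('scene',(181.3,213)),('side',(314.6,315))])
print(R,S,S-R)
E
```

```text
70 170.6993932723999 212.3103346824646 [ 5.40116787 58.31082153]
90 166.90219116210938 212.64912033081055 [ 5.7103467  67.53730011]
110 164.47991943359375 212.90332341194153 [ 6.00816345 73.67472839]
[ 0.51894824 -0.15719818] [ 0.519956  -0.1583035] [ 0.00100776 -0.00110532]
```

The stem is about (+1.0, −1.1) mm off the ring axis in the fixed views. I'll correct that and lower until it touches.

Emit:
servo_tool([
  [-1.2, 0.9, 0],
  [0, 0, 3],
  [0, 0, 2],
  [0, 0, 2],
  [0, 0, 0],
  [0, 0, 0],
], yaw=[0, 0, 0, 0, 0, 0], hand=[0, 0, 0, 0, 0, 0])

```text
time_s: 7.7
ee_pos: [0.5177, -0.1548, 0.1821]
tool_rot: [3.141, 0.0, -1.483]
contact_force: [0.4, -0.2, -1.3]
gripper_width: 0.0431
```

Emit:
servo_tool([
  [0, 0, 1],
  [0, 0, 1],
  [0, 0, 1],
  [0, 0, 0],
  [0, 0, 0],
], yaw=[0, 0, 0, 0, 0], hand=[0, 0, 0, 0, 0])

```text
time_s: 8.12
ee_pos: [0.5178, -0.1548, 0.1792]
tool_rot: [3.141, 0.0, -1.483]
contact_force: [0.4, 0.5, -0.4]
gripper_width: 0.0426
```

Emit:
servo_tool([
  [0, 0, 1],
  [0, 0, 0],
  [0, 0, 1],
  [0, 0, 0],
  [0, 0, 0],
], yaw=[0, 0, 0, 0, 0], hand=[0, 0, 0, 0, 0])

```text
time_s: 8.53
ee_pos: [0.5178, -0.1548, 0.1773]
tool_rot: [3.142, -0.0, -1.483]
contact_force: [-0.2, 0.1, -1.3]
gripper_width: 0.043
```

```bash
python3 - <<'E'
from h import *
a=arm.get_image('scene'); b=arm.get_image('side')
A=cv2.resize(a[161:251,133:233],None,fx=4,fy=5,interpolation=cv2.INTER_CUBIC);B=cv2.resize(b[264:354,263:363],None,fx=4,fy=5,interpolation=cv2.INTER_CUBIC)
cv2.imwrite('pics/ab5.png',np.hstack([A,B])); print(arm.state()['contact_force'],arm.state()['ee_pos'])
E
```

```text
[ 1.10330439  0.74271374 -1.49941059] [ 0.51784528 -0.15480521  0.17734252]
```

View pics/ab5.png

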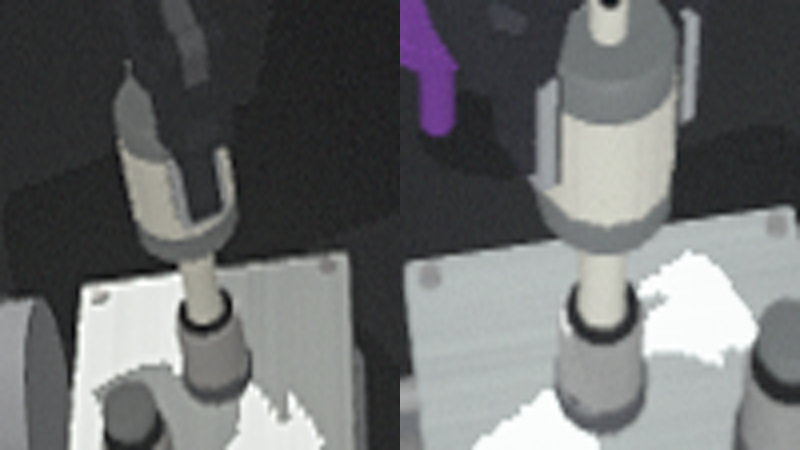

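In both views the stem's end is inside the ring, with black showing evenly around it and no force. I'll keep going down to the teeth.

Emit:
servo_tool([
  [0, 0, 1],
  [0, 0, 1],
  [0, 0, 1],
  [0, 0, 0],
  [0, 0, 0],
], yaw=[0, 0, 0, 0, 0], hand=[0, 0, 0, 0, 0])

```text
time_s: 9.05
ee_pos: [0.5178, -0.1548, 0.1742]
tool_rot: [3.141, -0.0, -1.483]
contact_force: [0.8, 0.0, 0.1]
gripper_width: 0.0429
```

Emit:
servo_tool([
  [0, 0, 1],
  [0, 0, 1],
  [0, 0, 1],
  [0, 0, 0],
  [0, 0, 0],
], yaw=[0, 0, 0, 0, 0], hand=[0, 0, 0, 0, 0])

```text
time_s: 9.47
ee_pos: [0.5181, -0.1548, 0.1714]
tool_rot: [-3.141, -0.0, -1.483]
contact_force: [0.9, -0.0, 0.0]
gripper_width: 0.043
```

Emit:
servo_tool([
  [0, 0, 1],
  [0, 0, 0],
  [0, 0, 1],
  [0, 0, 0],
], yaw=[0, 0, 0, 0], hand=[0, 0, 0, 0])

```text
time_s: 9.8
ee_pos: [0.518, -0.1548, 0.1693]
tool_rot: [-3.141, -0.0, -1.483]
contact_force: [1.1, 0.2, 0.4]
gripper_width: 0.043
```

Emit:
servo_tool([
  [0, 0, 1],
  [0, 0, 0],
  [0, 0, 1],
  [0, 0, 0],
], yaw=[0, 0, 0, 0], hand=[0, 0, 0, 0])

```text
time_s: 10.13
ee_pos: [0.5178, -0.1548, 0.1671]
tool_rot: [-3.142, 0.0, -1.483]
contact_force: [1.5, 0.2, 0.1]
gripper_width: 0.043
```

Emit:
servo_tool([
  [0, 0, 1],
  [0, 0, 0],
  [0, 0, 1],
  [0, 0, 0],
], yaw=[0, 0, 0, 0], hand=[0, 0, 0, 0])

```text
time_s: 10.47
ee_pos: [0.5181, -0.1548, 0.1655]
tool_rot: [-3.141, -0.0, -1.483]
contact_force: [0.9, 0.5, 2.4]
gripper_width: 0.0427
```

Emit:
servo_tool([
  [0, 0, 1],
  [0, 0, 0],
  [0, 0, 1],
  [0, 0, 0],
], yaw=[0, 0, 0, 0], hand=[0, 0, 0, 0])

```text
time_s: 10.8
ee_pos: [0.5181, -0.1548, 0.1634]
tool_rot: [-3.141, -0.0, -1.483]
contact_force: [1.8, 0.0, 2.2]
gripper_width: 0.0433
```

Emit:
servo_tool([
  [0, 0, 1],
  [0, 0, 0],
  [0, 0, 1],
  [0, 0, 0],
], yaw=[0, 0, 0, 0], hand=[0, 0, 0, 0])

```text
time_s: 11.13
ee_pos: [0.5179, -0.1548, 0.1611]
tool_rot: [-3.141, 0.0, -1.483]
contact_force: [1.4, -0.3, 1.5]
gripper_width: 0.0425
```

```bash
python3 - <<'E'
from h import *
a=arm.get_image('scene'); b=arm.get_image('side'); w=arm.get_image('wrist')
A=cv2.resize(a[161:251,133:233],None,fx=4,fy=5,interpolation=cv2.INTER_CUBIC);B=cv2.resize(b[264:354,263:363],None,fx=4,fy=5,interpolation=cv2.INTER_CUBIC)
cv2.imwrite('pics/ab6.png',np.hstack([A,B])); cv2.imwrite('pics/w6.png',w); print(arm.state()['contact_force'],arm.state()['ee_pos'])
E
```

```text
[3.15083325 0.29571027 1.50313638] [ 0.51786396 -0.15475002  0.16109174]
```

View pics/ab6.png

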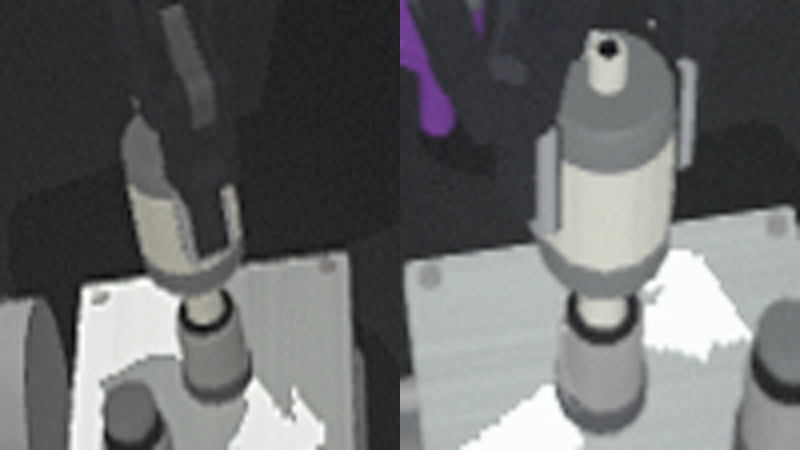

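View pics/w6.png

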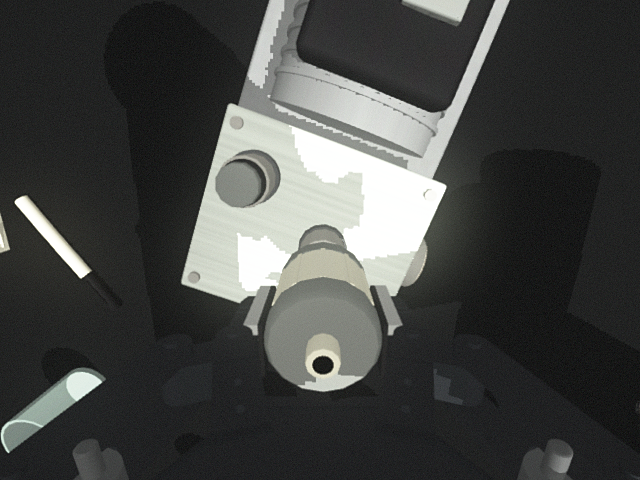

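No slip: the stub hole is still at (322,364). The stem is about 19 mm deep and square. I'll feel for the stop in small steps, reading straight after each push.

Emit:
servo_tool([
  [0, 0, 1],
  [0, 0, 1],
], yaw=[0, 0], hand=[0, 0])

```text
time_s: 11.45
ee_pos: [0.5179, -0.1548, 0.1595]
tool_rot: [-3.141, -0.0, -1.483]
contact_force: [1.0, 0.3, 5.3]
gripper_width: 0.0426
```

Emit:
servo_tool([
  [0, 0, 1],
], yaw=[0], hand=[0])

```text
time_s: 11.53
ee_pos: [0.5179, -0.1548, 0.1585]
tool_rot: [-3.141, -0.0, -1.483]
contact_force: [1.1, 0.7, 4.6]
gripper_width: 0.043
```

Emit:
servo_tool([
  [0, 0, 1],
], yaw=[0], hand=[0])

```text
time_s: 11.62
ee_pos: [0.5179, -0.1549, 0.1575]
tool_rot: [-3.141, -0.0, -1.483]
contact_force: [0.6, 1.0, 5.0]
gripper_width: 0.0428
```

Emit:
servo_tool([
  [0, 0, 0.7],
], yaw=[0], hand=[0])

```text
time_s: 11.7
ee_pos: [0.5178, -0.1548, 0.1568]
tool_rot: [-3.141, -0.0, -1.483]
contact_force: [1.3, 0.3, 5.2]
gripper_width: 0.043
```

Emit:
servo_tool([
  [0, 0, 0.7],
], yaw=[0], hand=[0])

```text
time_s: 11.78
ee_pos: [0.5178, -0.1549, 0.1561]
tool_rot: [-3.141, -0.0, -1.483]
contact_force: [0.7, -0.2, 6.2]
gripper_width: 0.0431
```

Emit:
servo_tool([
  [0, 0, 0.7],
], yaw=[0], hand=[0])

```text
time_s: 11.87
ee_pos: [0.5178, -0.1548, 0.1554]
tool_rot: [-3.141, -0.0, -1.483]
contact_force: [0.4, -0.0, 6.0]
gripper_width: 0.0431
```

Emit:
servo_tool([
  [0, 0, 0.6],
], yaw=[0], hand=[0])

```text
time_s: 11.95
ee_pos: [0.5178, -0.1549, 0.1548]
tool_rot: [-3.141, -0.0, -1.483]
contact_force: [0.6, 1.5, 6.2]
gripper_width: 0.0427
```

Emit:
servo_tool([
  [0, 0, 0.6],
], yaw=[0], hand=[0])

```text
time_s: 12.03
ee_pos: [0.5179, -0.155, 0.1547]
tool_rot: [-3.141, -0.001, -1.482]
contact_force: [-1.7, 2.3, 13.9]
gripper_width: 0.0428
```

Emit:
servo_tool([
  [0, 0, 0.6],
], yaw=[0], hand=[0])

```text
time_s: 12.12
ee_pos: [0.5179, -0.1551, 0.1547]
tool_rot: [-3.141, -0.001, -1.482]
contact_force: [-2.9, 2.4, 18.7]
gripper_width: 0.0429
```

It hit the stop: z stays at 0.1547 while the force rises to 18.7 N, about 12 N above the sliding friction. I'll hold there.

Emit:
servo_tool([
  [0, 0, 0],
  [0, 0, 0],
  [0, 0, 0],
  [0, 0, 0],
], yaw=[0, 0, 0, 0], hand=[0, 0, 0, 0])

```text
time_s: 12.45
ee_pos: [0.5179, -0.155, 0.1547]
tool_rot: [-3.141, -0.001, -1.482]
contact_force: [-2.6, 1.4, 13.6]
gripper_width: 0.0428
```

Emit:
servo_tool([
  [0, 0, 0.3],
  [0, 0, 0],
  [0, 0, 0],
], yaw=[0, 0, 0], hand=[0, 0, 0])

```text
time_s: 12.7
ee_pos: [0.5179, -0.155, 0.1547]
tool_rot: [-3.141, -0.001, -1.482]
contact_force: [-3.3, 1.8, 16.5]
gripper_width: 0.043
```

Emit:
servo_tool([
  [0, 0, -0.6],
  [0, 0, -0.6],
], yaw=[0, 0], hand=[0, 0])

```text
time_s: 12.87
ee_pos: [0.5178, -0.1548, 0.1548]
tool_rot: [-3.141, -0.0, -1.483]
contact_force: [-0.4, -0.0, 1.6]
gripper_width: 0.0427
```

Emit:
servo_tool([
  [0, 0, -0.5],
  [0, 0, 0],
], yaw=[0, 0], hand=[0, 0])

```text
time_s: 13.03
ee_pos: [0.5178, -0.1548, 0.1548]
tool_rot: [-3.142, -0.0, -1.483]
contact_force: [1.2, 0.1, 3.4]
gripper_width: 0.0427
```

Bottoming has been held for over 0.4 s. Now a gentle pull back.

Emit:
servo_tool([
  [0, 0, -0.5],
  [0, 0, 0],
], yaw=[0, 0], hand=[0, 0])

```text
time_s: 13.2
ee_pos: [0.5177, -0.1547, 0.1548]
tool_rot: [3.141, 0.0, -1.483]
contact_force: [3.0, 0.1, -1.2]
gripper_width: 0.0434
```

Emit:
servo_tool([
  [0, 0, -0.5],
  [0, 0, 0],
], yaw=[0, 0], hand=[0, 0])

```text
time_s: 13.37
ee_pos: [0.5176, -0.1547, 0.1551]
tool_rot: [3.141, 0.0, -1.483]
contact_force: [4.5, -0.2, -5.3]
gripper_width: 0.0431
```

Emit:
servo_tool([
  [0, 0, -0.5],
  [0, 0, 0],
], yaw=[0, 0], hand=[0, 0])

```text
time_s: 13.53
ee_pos: [0.5176, -0.1547, 0.1557]
tool_rot: [3.141, 0.0, -1.483]
contact_force: [3.9, -1.1, -7.2]
gripper_width: 0.043
```

Emit:
servo_tool([
  [0, 0, -0.5],
  [0, 0, 0],
], yaw=[0, 0], hand=[0, 0])

```text
time_s: 13.7
ee_pos: [0.5176, -0.1548, 0.1566]
tool_rot: [3.141, 0.0, -1.483]
contact_force: [4.5, -0.2, -5.9]
gripper_width: 0.0429
```

Emit:
servo_tool([
  [0, 0, -0.5],
  [0, 0, 0],
], yaw=[0, 0], hand=[0, 0])

```text
time_s: 13.87
ee_pos: [0.5176, -0.1548, 0.1573]
tool_rot: [3.141, 0.0, -1.483]
contact_force: [3.0, -0.8, -4.9]
gripper_width: 0.0429
```

Emit:
servo_tool([
  [0, 0, -0.4],
  [0, 0, 0],
], yaw=[0, 0], hand=[0, 0])

```text
time_s: 14.03
ee_pos: [0.5176, -0.1548, 0.1576]
tool_rot: [3.141, 0.0, -1.483]
contact_force: [2.3, 0.4, -6.2]
gripper_width: 0.0431
```

```bash
python3 - <<'E'
from h import *
a=arm.get_image('scene'); b=arm.get_image('side')
A=cv2.resize(a[186:251,153:213],None,fx=6,fy=6,interpolation=cv2.INTER_CUBIC);B=cv2.resize(b[289:354,283:343],None,fx=6,fy=6,interpolation=cv2.INTER_CUBIC)
cv2.imwrite('pics/ab7.png',np.hstack([A,B])); w=arm.get_image('wrist');cv2.imwrite('pics/w7.png',w); print(arm.state()['contact_force'],arm.state()['ee_pos'])
a=cv2.imread('pics/ab6.png')
E
```

```text
[ 3.57876327 -0.13134706 -6.56503955] [ 0.51762463 -0.15475405  0.15763923]
```

View pics/ab7.png

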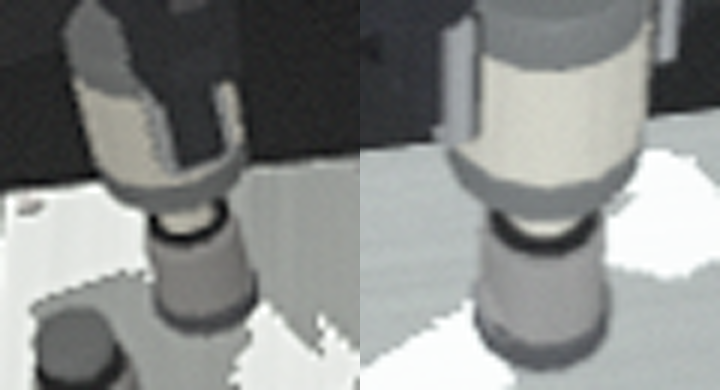

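```bash
python3 - <<'E'
from h import *
a=cv2.imread('pics/a4.png');b=cv2.imread('pics/b4.png');a0=arm.get_image('scene');b0=arm.get_image('side')
L=[cv2.resize(i[r:r+30,c:c+36],None,fx=10,fy=10,interpolation=cv2.INTER_CUBIC) for i,r,c in ((a,212,166),(a0,212,166))]
M=[cv2.resize(i[r:r+30,c:c+36],None,fx=10,fy=10,interpolation=cv2.INTER_CUBIC) for i,r,c in ((b,312,295),(b0,312,295))]
cv2.imwrite('pics/cmp.png',np.vstack([np.hstack(L),np.hstack(M)]))
E
```

```text
(no output)
```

View pics/cmp.png

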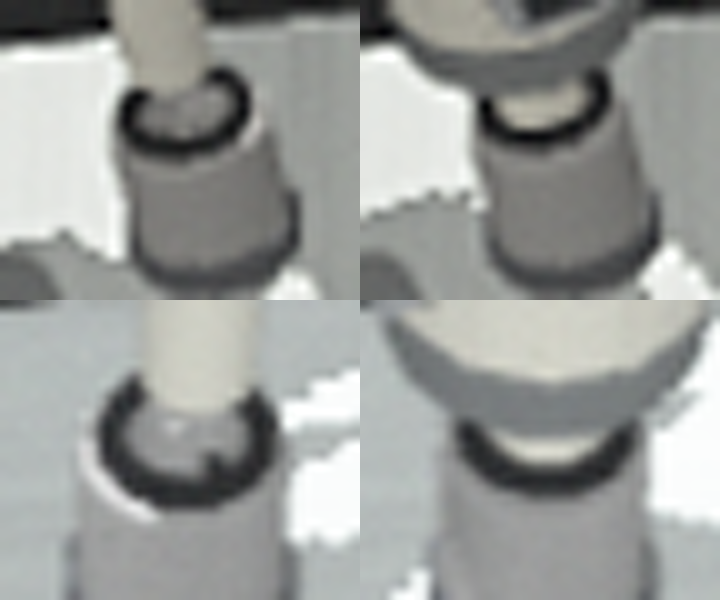

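The ring has risen: its lower edge moved up about 1 px in the scene view and 1.4 px in the side view, which is about 2.5 mm. That agrees with the TCP's rise of 2.9 mm, with the pull steady at about 6.5 N. I'll unload slightly and let go.

Emit:
servo_tool([
  [0, 0, 0.4],
  [0, 0, 0],
], yaw=[0, 0], hand=[0, 0])

```text
time_s: 14.45
ee_pos: [0.5177, -0.1548, 0.1575]
tool_rot: [3.142, -0.0, -1.483]
contact_force: [2.4, -0.1, -3.6]
gripper_width: 0.0428
```

Emit:
servo_tool([
  [0, 0, 0],
  [0, 0, 0],
  [0, 0, 0],
  [0, 0, 0],
  [0, 0, 0],
  [0, 0, 0],
  [0, 0, 0],
  [0, 0, 0],
], yaw=[0, 0, 0, 0, 0, 0, 0, 0], hand=[55, 60, 70, 80, 90, 100, 100, 100])

```text
time_s: 15.12
ee_pos: [0.5178, -0.1548, 0.1573]
tool_rot: [3.142, -0.0, -1.483]
contact_force: [0.6, 0.0, 0.7]
gripper_width: 0.0855
```

Emit:
servo_tool([
  [0, 0, 0],
  [0, 0, 0],
  [0, 0, 0],
  [0, 0, 0],
], yaw=[0, 0, 0, 0], hand=[100, 100, 100, 100])

```text
time_s: 15.45
ee_pos: [0.5178, -0.1548, 0.1573]
tool_rot: [3.142, -0.0, -1.483]
contact_force: [-0.8, -0.5, -0.1]
gripper_width: 0.0853
```

```bash
python3 - <<'E'
from h import *
w=arm.get_image('wrist');cv2.imwrite('pics/w8.png',w)
E
```

```text
(no output)
```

View pics/w8.png

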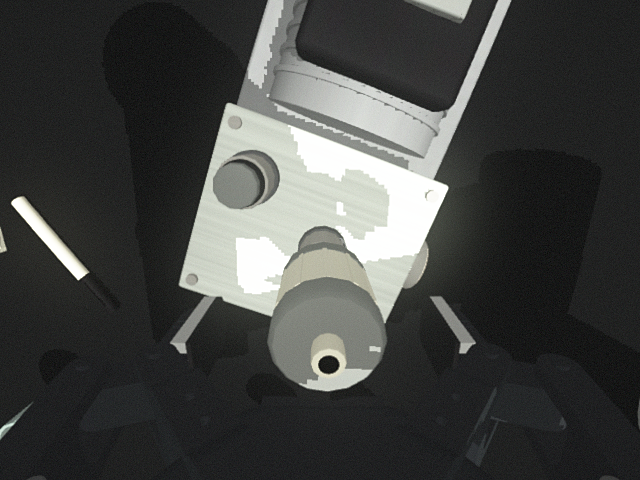

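Released cleanly: the filter stands free between the open fingers, with its stub at (327,364). I'll retreat straight up.

Emit:
servo_tool([
  [0, 0, -5],
  [0, 0, -15],
  [0, 0, -20],
  [0, 0, -25],
  [0, 0, -25],
  [0, 0, -20],
  [0, 0, -10],
  [0, 0, 0],
], yaw=[0, 0, 0, 0, 0, 0, 0, 0], hand=[100, 100, 100, 100, 100, 100, 100, 100])

```text
time_s: 16.17
ee_pos: [0.5189, -0.1549, 0.2801]
tool_rot: [-3.137, -0.001, -1.483]
contact_force: [0.5, -0.2, -0.9]
gripper_width: 0.0856
```

```bash
python3 - <<'E'
from h import *
a=arm.get_image('scene');b=arm.get_image('side');print(arm.state()['ee_pos'],arm.state()['time_s'])
A=cv2.resize(a[120:360,60:480],(800,457));cv2.imwrite('pics/a9.png',A)
B=cv2.resize(b[240:360,240:400],(800,600),interpolation=cv2.INTER_CUBIC);cv2.imwrite('pics/b9.png',B)
E
```

```text
[ 0.51752634 -0.15460637  0.27686141] 16.2667
```

View pics/a9.png

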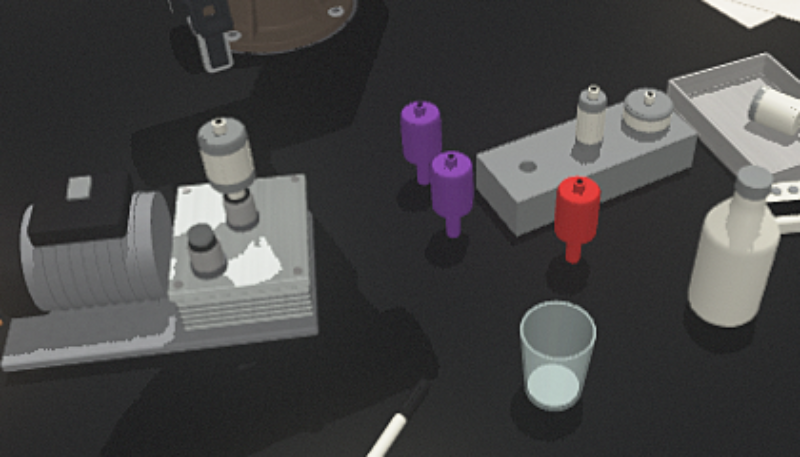

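View pics/b9.png

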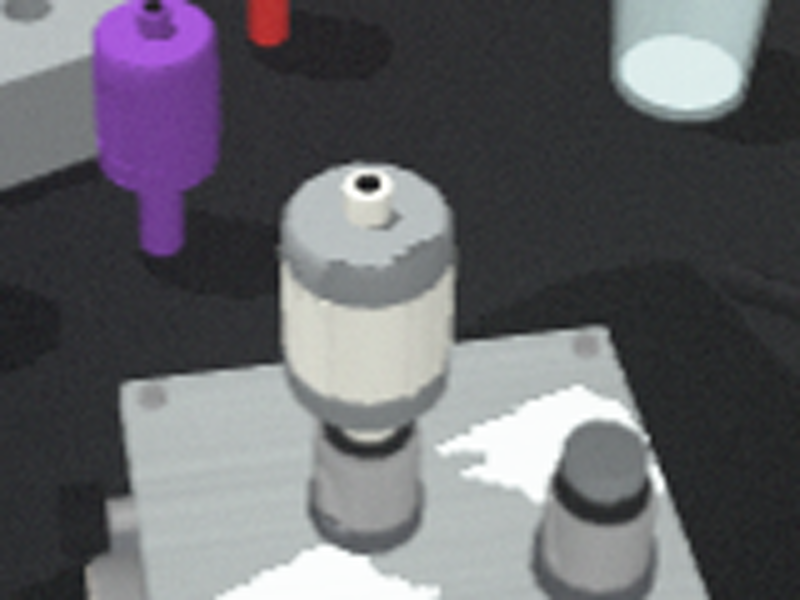

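The filter stands upright in the port with the ring up, and nothing else has moved. I'll let the arm settle and hand in.

Emit:
servo_tool([
  [0, 0, 0],
  [0, 0, 0],
  [0, 0, 0],
  [0, 0, 0],
], yaw=[0, 0, 0, 0], hand=[100, 100, 100, 100])

```text
time_s: 16.6
ee_pos: [0.5176, -0.1548, 0.2765]
tool_rot: [3.14, 0.0, -1.483]
contact_force: [-0.8, -0.3, 0.3]
gripper_width: 0.0853
```

```bash
python3 -c "
from station import arm
print(arm.finish_job())"
```

```text
the job is handed in; nothing more can be done
None
```

I fitted the stout filter into the pump's empty port, locked it with a gentle tug, let go, and handed the job in at 16.6 s. The hand-in gives no verdict, so what follows is from my own readings.

- **Bottoming:** the stem hit the tube stop about 25 mm below the mouth and stayed on it for about 0.7 s. Wrist readings there were 13.6 to 18.7 N, against about 6 N while sliding.
- **Tug:** I pulled at about 5 to 7 N. The tool rose 2.9 mm, and the two fixed cameras showed the collet ring about 2.5 mm higher.
- **Final state:** the last pictures show the filter upright in the port with the ring up and the gripper well clear. The other filters still in the holder, the beaker, bottle, pen and look-alikes looked where they were at the start.

**Disagreements:**
- My two estimates of where the stem stood relative to the bore differed by about 1 mm. I used the fixed-camera one, and the stem went in with almost no sideways force.
- I did not see the 8 to 17 N peak expected at the seal. The highest reading in that stretch was about 2.4 N, taken while paused between steps. The sliding force, the hard stop and the ring rising all fit a proper insertion.

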